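Set up the price slate on the oyster stall

ROBOT

A 6-joint arm with a two-finger parallel gripper is mounted at the origin on the work surface. World frame = base frame: x ahead of the robot, y to its left, z up, the work surface at z = 0. Lengths are in m, angles in degrees, forces in N, time in s.
With the tool pointing down it reaches from about 0.375 to 0.9 m from the base axis. Payload 3.1 kg.
Tool frame: the origin (TCP) lies on the centre line of the jaws, within the pads' length; the fingertips stand 25 mm ahead of it and the grasp point (between the pads) lies 6 mm ahead of it; y points along the fingers, x is the direction in which the jaws open and shut, and the axes are right-handed (so a half turn about y gives the same grasp; the last joint's range is limited). The gripper opens to 87 mm and grips with 3 to 60 N. Pads are 19 mm wide; open, the fingers measure 117 mm over their backs; the gripper's body (75 mm by 190 mm) begins 51 mm behind the grasp point.
Start: joints at [57.668, 30.224, 82.088, -0, 67.689, -10.227], TCP at [0.235, 0.579, 0.248] pointing down, gripper open.
Joint ranges: [-176.69, 176.69], [-43.24, 126.21], [12.49, 139.97], [-82, 262], [0, 151.66], [-163.58, 163.58]. Speed limits (degrees/s): [159.86, 159.86, 180, 180, 180, 180].

INTERFACE

Orientations are given as a 3x3 rotation matrix whose columns are the frame's x, y, z axes.
In Python, from rig import * gives the robot as it stands.
- The arm moves only by the tool play_rows, never from a script. Its argument "commands" is a list of rows, each a list of 2 entries, a list of its own where there are three numbers: the shift along the world's x, y, z in m, then the turn, a rotation vector about the world's x, y, z in rad. A call has 1 to 10 rows; each row is the pose to reach, as a shift and turn from the pose commanded when the call began; what a row does not reach only later rows make up. A row lasts 1/8 s, in which the tool goes at most 62.5 mm and 10.7 degrees, less where a joint would pass 70% of its speed; a pose out of reach is approached as far as the arm can. A call with a gripper value outside its range is refused whole. "gripper" is the finger opening in m, from 0 to 0.087, set as the call begins (left out, the last holds). The fingers move at their own pace and stop on an object; the grip force is fixed at half the most. Time passes only in rows, so rows that repeat a pose let the fingers close. It gives the time, the measured TCP pose, the force and the opening at its end, in the units of the state.
- read_state(): the state, without advancing time (a new reading comes with each control period).
- capture(name): name is "side" or "top" or "wrist"; returns a dict with "frame" (420x560x3 uint8, red, green, blue), "depth" (420x560 float32, m along the optical axis (not along the pixel's ray), 0 where there is no reading), "mtx" (3x3 intrinsics, pixels), "cam_to_world" (4x4, takes a point from camera to world coordinates); the wrist camera has in their place "hand_eye" (4x4, takes a point from camera to tool coordinates, whose origin is the TCP and whose axes are the tool frame's). Camera axes: x right, y down, z forward; pixel columns grow to the right and rows downward; lengths in m; the calibration is good to about 2 mm. A picture is of the moment at which its call begins: read the wrist's pose just before it.
- hand_in(): hands the job in, once; it reports no verdict.
The state is a dict: "time_s": time; "joint_positions": joint angles; "qvel": joint speeds; "tau": joint torques, N m; "position": TCP position; "tcp_rot": TCP orientation; "force": force on the tool from outside, world axes, zero at the start; "moment": the same for the moment, N m; "opening": opening from 0.0 (shut) to 1.0 (fully open).
Only numpy, scipy, OpenCV 4.12 (cv2) and the standard library are available. Lean on these libraries where they do the work, as an engineer would, in place of code of your own. Each camera call takes 0.05 s, during which the arm holds its last target. There are 200 camera calls.

TASK

Pick up the blank price slate lying flat on the counter, lean it on the little easel and let go of it; then take it again and slide it upright, long edge down, into the slot of the dark wooden sign holder until it stands on the bottom of the slot. Let go of it there, and leave the jar, the bowl and the lemon where they are.

Things in the scene. Friction and masses are not known exactly. Their poses are not given: they have to be found in the camera images.
- slate: Blank price slate, a rigid board with dark faces and a pale wooden rim, 150 x 64 x 10 mm, about 0.18 kg (varies). Origin at its centre; x along the 150 mm length, y along the 64 mm width, z through the 10 mm thickness. Starts flat on the counter. Faces and long edges are alike: any way round is right.
- easel: Fixed blue and white wooden easel, 110 mm high, base 90 (x) x 190 (y) x 12 mm. Origin: centre of underside; front looks along its -x. Two brackets (y 40 to 85 mm either side) carry a 52 mm long face sloping 45 degrees, rising to its +x, with a foot lip standing 14 mm out from the face. Face and lip meet at x -22, z 65 mm. Between the brackets an 80 mm gap for fingers is open down to the base.
- easel_rest (a point): Where the slate's centre lies when it leans properly on the easel: x -2.9, y 0, z 91.2 mm in the easel's frame; axes as the easel's, not sloped. The slate's 150 mm side then runs along the easel's y, its lower long edge is on the lips, its back flat on the face, and its top long edge overhangs the face by 12 mm.
- holder: Fixed dark wooden sign holder, foot 70 (x) x 193 (y) x 20 mm, with 44 mm thick cheeks up to 40 mm height. Origin: centre of underside. The slot in its top runs along its y, edged in brass: 12 mm wide (x), 153 mm long (y), closed at both ends, 20 mm deep. Its long sides have 3 mm chamfers at the mouth, its ends none.
- slot_mouth (a point): Centre of the slot's mouth, 40 mm above the counter, axes as the holder's.
- slot_floor (a point): Centre of the slot's floor, 20 mm above the counter. The slate's centre is 32 mm above this point when it stands fully home.
- jar: Closed amber glass jar with white cap, 60 mm across, 75 mm high, loose; leave alone. Origin at the centre of its underside.
- bowl: Small wooden bowl, 110 mm across, 45 mm high, loose; leave alone. Origin at the centre of its underside.
- lemon: Half a lemon, cut face down, 60 mm across, 39 mm high, loose; leave alone. Origin at the centre of its underside.
Mind the look-alikes: they are no part of the job. Of the things like the holder, leave any that is pink; of the rest the larger one is meant.

How it is judged (in metres and radians):
On the way:
1. the slate leans on the easel, let go (distance between slate and easel_rest below 0.035 m and angle between the z axis of slate and the z axis of easel, either way round between 0.65 and 0.92 rad and angle between the x axis of slate and the y axis of easel, either way round below 0.25 rad and contact force between slate and the fingers below 0.05 N and linear speed of slate below 0.02 m/s), for 0.2 s.
At the end, for the whole second after the job is handed in: The slate stands released and at rest in the holder's slot, a long edge on the slot's floor (within 2.5 mm), upright within the slot's play (0.13 rad), its middle over the slot's middle within 6 mm across and 4 mm along; jar, bowl and lemon upright and within 30 mm of where they began (z of slate in the frame of slot_floor between 0.028 and 0.0345 m and x of slate in the frame of slot_floor between -0.006 and 0.006 m and y of slate in the frame of slot_floor between -0.004 and 0.004 m and angle between the y axis of slate and the z axis of holder, either way round below 0.13 rad and angle between the x axis of slate and the y axis of holder, either way round below 0.06 rad and linear speed of slate below 0.01 m/s and distance of each of jar, bowl, lemon from where it was at the start of the episode below 0.03 m and angle between each of jar, bowl, lemon's own z axis and vertical below 0.2 rad); the robot touches nothing.
It fails at once if the jar is knocked over or pushed away (distance of jar from where it was at the start of the episode above 0.03 m or angle between jar's own z axis and vertical above 0.4 rad).
It fails at once if the bowl is knocked over or pushed away (distance of bowl from where it was at the start of the episode above 0.03 m or angle between bowl's own z axis and vertical above 0.4 rad).
It fails at once if the lemon is knocked over or pushed away (distance of lemon from where it was at the start of the episode above 0.03 m or angle between lemon's own z axis and vertical above 0.4 rad).
It also fails if it takes over 59 s, if anything falls off the work surface, if the arm or the gripper's body presses on something with over 40 N, if the wrist force passes 120 N, or if a joint passes its speed limit or range.

## Working session

There is one attempt and no reset: what is moved stays moved. The work goes in short steps, Python scripts to look and compute and a tool call to move; the robot and the scene stay as the last step left them, time stands still between calls to the robot, and variables do not carry over. Pictures are saved under pics/ and viewed, about 8 in all and at most 12, crops included, and the job is handed in when it is done.

Besides the shell and the picture viewer there is one more tool, called as name([rows], argument=value, ...), one row to a line, values as JSON. play_rows: Moves the arm, as the interface text tells. Its arguments: {"type":"object","properties":{"commands":{"type":"array"},"gripper":{"type":"number"}},"required":["commands"]}

```bash
ls; mkdir -p pics
python3 - <<'E'
from rig import *
import cv2,numpy as np
s=read_state();print(s)
for n in("top","side"):
    c=capture(n);np.savez(f"pics/{n}0.npz",**c)
    cv2.imwrite(f"pics/{n}0.png",cv2.cvtColor(c["frame"],cv2.COLOR_RGB2BGR));print(n,c["mtx"],c["cam_to_world"])
E
```

```text
pics
{'time_s': 0.0, 'joint_positions': array([ 5.76676882e+01,  3.02794169e+01,  8.21558831e+01, -1.82082803e-03,
        6.76892811e+01, -1.02303809e+01]), 'qvel': array([-0.04864471,  0.01416906,  0.14764786, -0.02238535,  0.07860909,
        0.03071216]), 'tau': array([-9.64483988e-04, -4.40038455e+01, -1.76589561e+01,  6.30873931e-02,
        5.83639496e-02, -1.75105324e-04]), 'position': array([0.23480327, 0.57848628, 0.24656954]), 'tcp_rot': array([[ 3.76243060e-01, -1.13806285e-03, -9.26520299e-01],
       [ 9.26518515e-01, -1.85296324e-03,  3.76244611e-01],
       [-2.14499807e-03, -9.99997636e-01,  3.57271743e-04]]), 'force': array([0.17787257, 0.2765221 , 0.0076715 ]), 'moment': array([-0.02674941, -0.01197172,  0.02549544]), 'opening': 1.0057165793818064}
top [[525.63463744   0.         275.40364439]
 [  0.         525.63463744 201.62733522]
 [  0.           0.           1.        ]] [[-0.02183406 -0.996126    0.08518371  0.41099426]
 [-0.99950964  0.01983637 -0.02422798 -0.06616914]
 [ 0.02244438 -0.08567093 -0.99607065  1.4626994 ]
 [ 0.          0.          0.          1.        ]]
side [[467.50320884   0.         283.59606111]
 [  0.         467.50320884 212.17010177]
 [  0.           0.           1.        ]] [[ 0.9460784  -0.24557295  0.21125714  0.24070351]
 [-0.32392305 -0.71096869  0.62417736 -0.92309681]
 [-0.00308387 -0.65895178 -0.75217886  1.09434258]
 [ 0.          0.          0.          1.        ]]
```

View pics/top0.png

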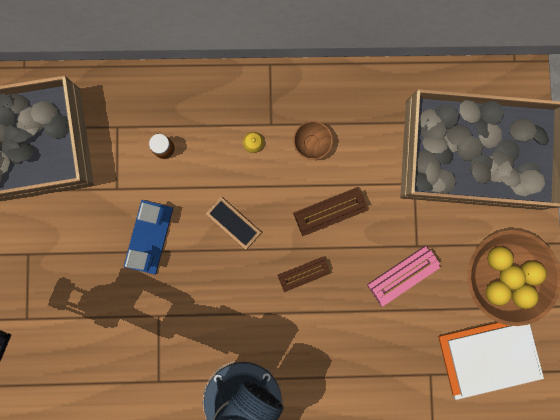

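View pics/side0.png

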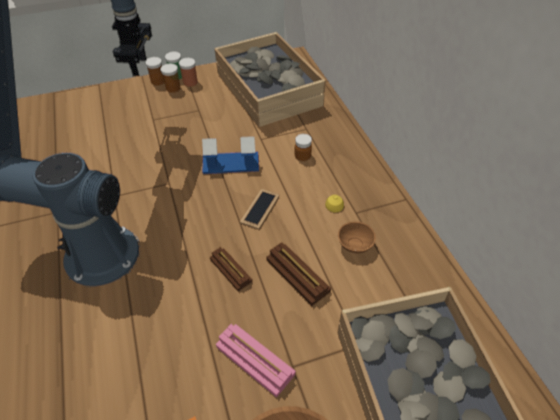

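Candidates: for the holder, the large dark one at top (331,211), the small dark one at (304,274) and the pink one at (404,277). I choose (331,211). The slate is at (234,223), the easel at (149,237), the jar at (160,146), the lemon at (254,142) and the bowl at (314,140).

```bash
cat > h.py <<'E'
import numpy as np,cv2
def cloud(c,T=None):
    d=c["depth"];h,w=d.shape;u,v=np.meshgrid(np.arange(w),np.arange(h));K=c["mtx"]
    P=np.stack([(u-K[0,2])/K[0,0]*d,(v-K[1,2])/K[1,1]*d,d],-1)
    T=c["cam_to_world"] if T is None else T
    W=P@T[:3,:3].T+T[:3,3];W[d<=0]=np.nan;return W
def rect(P):
    (c,s,a)=cv2.minAreaRect((P[:,:2]*1000).astype(np.float32))
    if s[0]<s[1]: s=s[::-1];a+=90
    return np.round(c,1),np.round(s,1),round((a+90)%180-90,2)
E
python3 - <<'E'
from h import *
boxes=dict(top=dict(slate=(200,190,268,255),easel=(118,192,182,282),holder=(286,180,376,240),small=(272,252,338,296),jar=(145,130,180,162),lemon=(240,130,268,156),bowl=(290,118,338,164)),
 side=dict(slate=(238,186,282,232),easel=(196,134,264,178),holder=(262,240,332,306)))
for n in boxes:
    c=np.load(f"pics/{n}0.npz");W=cloud(c)
    for k,(a,b,e,f) in boxes[n].items():
        P=W[b:f,a:e].reshape(-1,3);P=P[np.isfinite(P[:,2])]
        t=np.median(P[:,2]);
        z0=np.percentile(P[:,2],[1,10,50,90,95,99])
        Q=P[P[:,2]>(.005 if k=="slate" else .006)]
        print(n,k,np.round(z0*1000,1),*rect(Q))
        if k in("holder","small","easel"):print("   high",*rect(P[P[:,2]>(.032 if k!="easel" else .06)]))
c=np.load("pics/top0.npz")["frame"]
cr=[cv2.resize(c[160:300,100:240],(400,400),interpolation=2),cv2.resize(c[160:300,260:400],(400,400),interpolation=2)]
cv2.imwrite("pics/crop1.png",cv2.cvtColor(np.hstack(cr),cv2.COLOR_RGB2BGR))
E
```

```text
top slate [-7.1 -3.4  1.6 11.5 13.  15.8] [481.7  15.5] [185.2 177.5] 88.84
top easel [-7.  -3.5  2.7 73.  87.6 99.7] [448.5 246.8] [242.9 172.8] -0.4
   high [444.5 242.1] [170.1  59.1] -14.96
top holder [-6.4 -2.9  2.6 39.4 41.6 45.1] [ 510.9 -256.4] [246.7 164.8] 88.78
   high [ 505.9 -251.6] [193.6  43.8] -69.59
top small [-6.7 -2.9  2.3 27.6 30.1 33. ] [ 334.3 -178.7] [176.4 114.8] 88.64
   high [ 335.4 -174.2] [133.7  30.9] -69.23
top jar [-7.5 -3.3  3.  75.3 76.9 79.6] [698.6 206.3] [83.5 82.9] -86.95
top lemon [-6.4 -2.9  4.7 31.1 33.1 38.5] [706.9 -49.2] [70.6 60.9] -85.09
top bowl [-6.2 -2.4  7.2 41.5 45.2 49.3] [ 708.1 -212.5] [132.7 125.8] 88.4
side slate [-3.4 -0.8  3.7 13.2 14.4 16. ] [480.3  20.6] [192.2 136.4] 73.53
side easel [ -3.5  -0.4   7.4  79.3  91.4 101.6] [449.1 293.9] [227.4 222. ] -18.28
   high [443.9 239.5] [170.1  60.1] -15.36
side holder [-3.5 -0.8  3.2 40.3 42.  44.3] [ 506.1 -238.1] [214.5 198.5] 68.32
   high [ 507.3 -251.2] [195.1  47.4] -69.32
```

View pics/crop1.png

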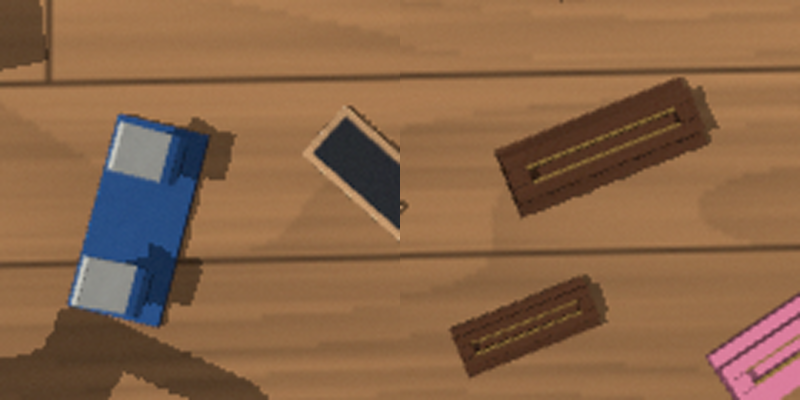

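The crop shows the easel with its white faces on the image left, with the brackets rising to the image right (world -y). The large dark holder has a brass-edged slot, the smaller look-alike sits below it, and a corner of the slate shows at (350,150). Next I refine the slate and easel poses and check that the wrist can reach the needed orientations.

```bash
cat >> h.py <<'E'
from scipy.spatial.transform import Rotation as Ro
C=np.array([[-1,0,0],[0,0,1],[0,1,0.]]).T
def wrist(R,q1,p):
    M=Ro.from_euler('ZY',[q1,p],degrees=True).as_matrix().T@R@C.T
    e=Ro.from_matrix(M).as_euler('ZYZ',degrees=True) 
    return np.round(e,0)
def onplane(c,uv,z):
    K=c["mtx"];T=c["cam_to_world"];uv=np.asarray(uv,float).reshape(-1,2)
    d=np.c_[(uv-K[:2,2])/[K[0,0],K[1,1]],np.ones(len(uv))]@T[:3,:3].T
    return T[:3,3]+d*((z-T[2,3])/d[:,2])[:,None]
E
python3 - <<'E'
from h import *
B=dict(top=((200,190,268,255),(118,192,182,282)),side=((238,186,282,232),(196,134,264,178)))
for n in B:
    c=dict(np.load(f"pics/{n}0.npz"));f=c["frame"].astype(int);W=cloud(c)
    a,b,e,g=B[n][0];m=(f[b:g,a:e].max(2)<75)
    m=(cv2.connectedComponents(m.astype(np.uint8))[1]);k=np.bincount(m[m>0]).argmax();v,u=np.where(m==k)
    P=onplane(c,np.c_[u+a,v+b],.010);print(n,"dark face",*rect(P),"depth z",np.nanmedian(W[v+b,u+a,2]))
    a,b,e,g=B[n][1];P=W[b:g,a:e].reshape(-1,3);P=P[P[:,2]>.075]
    A=np.c_[P[:,:2],np.ones(len(P))];s=np.linalg.lstsq(A,P[:,2],rcond=None)[0];print("easel slope",s,np.hypot(*s[:2]),np.degrees(np.arctan2(s[1],s[0])))
a=np.radians(-105.1);xe=np.array([np.cos(a),np.sin(a),0]);z=np.array([0,0,1.]);up=(xe+z)/2**.5;n=(z-xe)/2**.5
def R(x,y):return np.stack([x,y,np.cross(x,y)],1)
for p in(100,112,125):
  for s in(1,-1):
    print(p,s,"place",wrist(R(s*up,-n),39,p),"regrasp",wrist(R(s*n,-up),12.6,p))
for nm,az,q in(("slate",-48,2),("holder",20.5,-26.4)):
  for s in(0,180):
    t=np.radians(az+s);print(nm,az+s,wrist(R(np.array([np.cos(t),np.sin(t),0]),-z),q,112))
E
```

```text
top dark face [479.3  17.7] [131.8  46. ] 47.24 depth z 0.010222320655848938
easel slope [ 0.14657558  0.54478395 -0.11362803] 0.5641577372998937 74.94102689897385
side dark face [482.1  21. ] [126.6  41.6] 47.3 depth z 0.012058661079600297
easel slope [ 0.1407205   0.54486528 -0.10990887] 0.5627436692915309 75.51885093819739
100 1 place [-28. 116. 140.] regrasp [ 44.  63. -77.]
100 -1 place [-28. 116. -40.] regrasp [ 44.  63. 103.]
112 1 place [-25. 105. 146.] regrasp [ 50.  55. -87.]
112 -1 place [-25. 105. -34.] regrasp [50. 55. 93.]
125 1 place [-25.  94. 151.] regrasp [  58.   48. -101.]
125 -1 place [-25.  94. -29.] regrasp [58. 48. 79.]
slate -48 [ 0. 68. 50.]
slate 132 [   0.   68. -130.]
holder 20.5 [ -0.  68. -47.]
holder 200.5 [  0.  68. 133.]
```

Run:
```python
from h import *
a=np.radians(74.9);xe=np.array([np.cos(a),np.sin(a)]);ye=np.array([-xe[1],xe[0]])
for n,b in dict(top=(110,185,190,290),side=(190,130,270,182)).items():
    W=cloud(dict(np.load(f"pics/{n}0.npz")))[b[1]:b[3],b[0]:b[2]].reshape(-1,3);W=W[np.isfinite(W[:,2])]
    d=W[:,:2]-[.444,.241];s=d@xe*1000;t=d@ye*1000
    for lo in range(-60,60,8):
        r=[]
        for m in((t>42)&(t<83),(abs(t)<30),(t<-42)&(t>-83)):
            k=m&(s>lo)&(s<lo+8);r+=[np.round(np.median(W[k,2])*1000,1) if k.sum()>2 else None,k.sum()]
        print(n,lo+4,*r)
    k=(W[:,2]>.05);print(n,'t-range bracket',np.percentile(t[k],[1,99]))
    k=(W[:,2]>.006)&(W[:,2]<.02)&(abs(t)<90)&(abs(s)<70);print('base s',np.percentile(s[k],[3,97]))
```

```text
top -56 -0.9 47 -0.6 60 -0.8 45
top -48 0.1 40 -0.5 65 -0.5 43
top -40 0.7 46 0.5 66 0.5 41
top -32 10.8 54 11.1 78 11.1 55
top -24 67.8 96 11.8 65 66.0 91
top -16 67.2 61 11.5 62 65.4 58
top -8 69.3 59 11.2 64 68.4 58
top 0 76.9 63 11.6 63 76.7 57
top 8 85.3 60 10.9 64 85.1 56
top 16 92.8 61 11.0 61 92.7 63
top 24 98.8 52 11.6 67 98.5 48
top 32 94.0 14 11.1 63 96.5 11
top 40 11.7 3 11.0 64 None 0
top 48 14.5 8 10.8 64 13.8 6
top 56 2.9 29 3.0 43 4.0 26
top t-range bracket [-84.37080897  83.72628136]
base s [-34.98011085  52.67054374]
side -56 1.6 19 1.1 33 0.8 23
side -48 1.6 23 1.0 29 1.1 22
side -40 4.0 30 2.1 37 2.5 20
side -32 10.2 40 7.9 67 10.4 54
side -24 59.7 63 13.0 33 59.2 62
side -16 36.5 102 13.5 26 35.6 90
side -8 70.8 49 14.1 30 69.7 42
side 0 79.2 51 14.8 27 76.2 46
side 8 85.8 45 13.9 26 84.4 48
side 16 94.2 54 14.4 23 93.2 55
side 24 99.1 24 13.7 28 99.2 31
side 32 18.1 3 13.6 30 14.0 4
side 40 None 2 14.0 23 None 1
side 48 None 2 12.7 24 None 0
side 56 None 0 11.8 12 None 0
side t-range bracket [-84.41517986  82.98305308]
base s [-36.88430807  50.8325685 ]
```

The easel rises towards +y (x axis at azimuth about 75°), with its origin near (0.4465, 0.250). Its section profile (65 mm at the lip, 99 mm at the top, base 11 mm) matches the description. Slate and easel heights agree between the two views. I move above the slate now.

play_rows([
  [[0.246,-0.56,-0.04],[0,0,1.21]],
  [[0.246,-0.56,-0.04],[0,0,1.21]],
  [[0.246,-0.56,-0.04],[0,0,1.21]],
  [[0.246,-0.56,-0.04],[0,0,1.21]],
  [[0.246,-0.56,-0.04],[0,0,1.21]],
  [[0.246,-0.56,-0.04],[0,0,1.21]],
  [[0.246,-0.56,-0.04],[0,0,1.21]],
  [[0.246,-0.56,-0.04],[0,0,1.21]],
  [[0.246,-0.56,-0.04],[0,0,1.21]],
  [[0.246,-0.56,-0.04],[0,0,1.21]],
], gripper=0.087)

```text
time_s: 1.35
position: [0.4691, 0.0463, 0.2094]
tcp_rot: [[-0.734, 0.0, -0.679], [0.679, 0.0, -0.734], [0.0, -1.0, -0.0]]
force: [0.4, 1.1, 0.3]
opening: 0.998
```

play_rows([
  [[0,0,0],[0,0,0]],
  [[0,0,0],[0,0,0]],
])

```text
time_s: 1.6
position: [0.4678, 0.0484, 0.2092]
tcp_rot: [[-0.733, -0.002, -0.68], [0.68, 0.001, -0.733], [0.002, -1.0, 0.001]]
force: [-0.4, -0.1, -0.2]
opening: 1.002
```

```bash
cat >> h.py <<'E'
def wcap(tag):
    from rig import read_state,capture
    s=read_state();c=capture("wrist");T=np.eye(4);T[:3,:3]=s["tcp_rot"];T[:3,3]=s["position"]
    c["cam_to_world"]=T@c["hand_eye"];np.savez(f"pics/{tag}.npz",**c)
    cv2.imwrite(f"pics/{tag}.png",cv2.cvtColor(c["frame"],cv2.COLOR_RGB2BGR));return s,c
E
python3 - <<'E'
from h import *
s,c=wcap("w1");print(s["time_s"],s["position"],s["tcp_rot"],s["joint_positions"],c["mtx"],c["hand_eye"])
E
```

```text
1.6 [0.46776084 0.04839267 0.20922704] [[-7.33218592e-01 -1.99676312e-03 -6.79990080e-01]
 [ 6.79990238e-01  7.03490313e-04 -7.33220827e-01]
 [ 1.94243474e-03 -9.99997759e-01  8.41967249e-04]] [-7.76143925e+00  2.17933966e+01  1.06067404e+02  3.09662899e-02
  5.22580052e+01 -1.44937486e+02] [[323.33363432   0.         283.3335781 ]
 [  0.         323.33363432 216.97682339]
 [  0.           0.           1.        ]] [[ 9.99999864e-01  4.64893342e-04 -2.34625079e-04  9.46010095e-05]
 [ 3.59302852e-04 -2.89850940e-01  9.57071734e-01 -1.38034454e-01]
 [ 3.76929977e-04 -9.57071688e-01 -2.89851068e-01  8.11985106e-02]
 [ 0.00000000e+00  0.00000000e+00  0.00000000e+00  1.00000000e+00]]
```

View pics/w1.png

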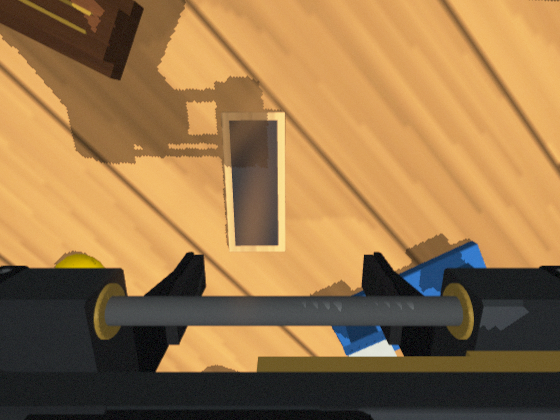

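The wrist picture shows the slate almost aligned with the jaws, with its rim at columns 225-287 and rows 112-251. Easel and holder are only partly in view. I fit the slate from the depth image.

Run:
```python
from h import *
c=dict(np.load("pics/w1.npz"));W=cloud(c)[90:262,205:305];f=c["frame"][90:262,205:305].astype(int)
z=W[...,2];print(np.nanpercentile(z,[1,25,50,75,99]))
m=(z>.0055).astype(np.uint8);m=cv2.morphologyEx(m,cv2.MORPH_OPEN,np.ones((3,3)))
l=cv2.connectedComponents(m)[1];k=np.bincount(l[l>0]).argmax();print("depth",*rect(W[l==k]),np.median(z[l==k]))
m=(f.max(2)<115)&(f[...,2]>f[...,0]*.8);m=cv2.morphologyEx(m.astype(np.uint8),cv2.MORPH_OPEN,np.ones((3,3)))
l=cv2.connectedComponents(m)[1];k=np.bincount(l[l>0]).argmax();v,u=np.where(l==k)
print("dark",u.min()+205,u.max()+205,v.min()+90,v.max()+90,*rect(onplane(c,np.c_[u+205,v+90],.010)))
g=np.array([[223,113],[284.5,112],[286,251],[230,251]]);print("hand",onplane(c,g,.01).mean(0),*rect(onplane(c,g,.01)))
```

```text
[-0.0007973   0.00070395  0.00240383  0.01094274  0.01256023]
depth [479.7  17.4] [149.  64.] 47.27 0.010955563795606471
dark 232 244 167 202 [492.7   5.2] [37.7 12.5] 44.55
hand [0.47958061 0.01914208 0.01      ] [480.   18.9] [148.9  63. ] 47.89
```

play_rows([
  [[0.012,-0.031,-0.05],[0,0,0]],
  [[0.012,-0.031,-0.1],[0,0,0]],
  [[0.012,-0.031,-0.14],[0,0,0]],
  [[0.012,-0.031,-0.165],[0,0,0]],
  [[0.012,-0.031,-0.177],[0,0,0]],
  [[0.012,-0.031,-0.182],[0,0,0]],
  [[0.012,-0.031,-0.182],[0,0,0]],
  [[0.012,-0.031,-0.182],[0,0,0]],
])

```text
time_s: 2.65
position: [0.4812, 0.0173, 0.0285]
tcp_rot: [[-0.734, 0.002, -0.679], [0.679, -0.0, -0.734], [-0.002, -1.0, -0.001]]
force: [-0.6, -0.3, 0.4]
opening: 0.999
```

play_rows([
  [[0,0,0],[0,0,0]],
  [[0,0,0],[0,0,0]],
  [[0,0,0],[0,0,0]],
  [[0,0,0],[0,0,0]],
], gripper=0.05)

```text
time_s: 3.15
position: [0.4805, 0.0172, 0.0278]
tcp_rot: [[-0.734, -0.0, -0.679], [0.679, 0.0, -0.734], [0.0, -1.0, 0.0]]
force: [-0.3, 0.3, 2.3]
opening: 0.727
```

play_rows([
  [[0,0,0.04],[0,0,0]],
  [[0,0,0.09],[0,0,0]],
  [[0,0,0.14],[0,0,0]],
  [[0,0,0.17],[0,0,0]],
  [[0,0,0.17],[0,0,0]],
  [[0,0,0.17],[0,0,0]],
])

```text
time_s: 3.9
position: [0.4795, 0.0174, 0.1964]
tcp_rot: [[-0.734, -0.003, -0.679], [0.679, 0.001, -0.734], [0.002, -1.0, 0.002]]
force: [0.7, 0.4, -2.4]
opening: 0.726
```

Run:
```python
from h import *
s,c=wcap("w2");print(s["time_s"],s["position"],s["opening"]*87,s["joint_positions"])
W=cloud(c,c["hand_eye"]);P=W.reshape(-1,3)*1000
# points in tool frame near slate
m=np.isfinite(P[:,0])&(abs(P[:,0])<32)&(abs(P[:,2])<95)&(P[:,1]>5)&(P[:,1]<35);Q=P[m]
print(len(Q),np.percentile(Q,[1,50,99],axis=0))
n=np.linalg.lstsq(np.c_[Q[:,[0,2]],np.ones(len(Q))],Q[:,1],rcond=None)[0];print(n)
```

```text
3.9 [0.47946176 0.01742025 0.19639163] 63.18814195100802 [-1.12945925e+01  2.36640338e+01  1.05515747e+02 -3.37043581e-03
  5.09821736e+01 -1.48510187e+02]
24135 [[-31.44848341  14.81720933 -47.4173927 ]
 [ -0.10524546  16.74341878  29.88616606]
 [ 31.46005304  18.39205458  74.11982144]]
[1.79207833e-03 2.64494490e-03 1.66478028e+01]
```

```bash
cat >> h.py <<'E'
Z=np.array([0,0,1.]);_a=np.radians(75.);xe=np.array([np.cos(_a),np.sin(_a),0]);up=(xe+Z)/2**.5;nn=(Z-xe)/2**.5
rest=np.array([.4457,.2474,.0912])
def RR(x,y):return np.stack([x,y,np.cross(x,y)],1)
def go(s,p,R):
    print("shift",np.round(p-s["position"],4),"turn",np.round(Ro.from_matrix(R@np.array(s["tcp_rot"]).T).as_rotvec(),4))
E
python3 - <<'E'
from h import *
from rig import *
s=read_state();R=RR(up,-nn)
go(s,rest+.003*up+.0822*nn,R);print(np.round(nn,4),np.round(up,4))
for q1 in(-5,0,5):
  for p in(120,130):print(wrist(R,q1,p),wrist(RR(-nn,-up),q1+20,p-15))
E
```

```text
shift [-0.0481  0.1758 -0.0445] turn [ 0.7886  0.2256 -1.0286]
[-0.183  -0.683   0.7071] [0.183  0.683  0.7071]
[  52.   63. -106.] [-38.  99. -58.]
[  56.   57. -116.] [-38.  91. -52.]
[  53.   59. -103.] [-36. 102. -54.]
[  58.   54. -113.] [-35.  94. -48.]
[  54.   56. -100.] [-34. 105. -50.]
[  60.   50. -111.] [-33.  96. -44.]
```

play_rows([
  [[-0.024,0.06,0.01],[0.394,0.113,-0.514]],
  [[-0.024,0.06,0.01],[0.394,0.113,-0.514]],
  [[-0.024,0.06,0.01],[0.394,0.113,-0.514]],
  [[-0.024,0.06,0.01],[0.394,0.113,-0.514]],
  [[-0.048,0.14,-0.01],[0.789,0.226,-1.029]],
  [[-0.048,0.14,-0.01],[0.789,0.226,-1.029]],
  [[-0.048,0.14,-0.01],[0.789,0.226,-1.029]],
  [[-0.048,0.14,-0.01],[0.789,0.226,-1.029]],
  [[-0.048,0.176,-0.044],[0.789,0.226,-1.029]],
  [[-0.048,0.176,-0.044],[0.789,0.226,-1.029]],
])

```text
time_s: 5.2
position: [0.43, 0.1944, 0.1506]
tcp_rot: [[0.189, 0.177, -0.966], [0.685, 0.681, 0.259], [0.704, -0.71, 0.008]]
force: [0.1, -0.4, -1.6]
opening: 0.729
```

play_rows([
  [[0,0,0],[0,0,0]],
  [[0,0,0],[0,0,0]],
])

```text
time_s: 5.45
position: [0.4333, 0.1926, 0.1538]
tcp_rot: [[0.183, 0.186, -0.965], [0.685, 0.68, 0.261], [0.705, -0.71, -0.003]]
force: [0.8, 0.2, -3.2]
opening: 0.729
```

Run:
```python
from h import *
s,c=wcap("w3");print(s["time_s"],s["position"],s["joint_positions"],s["force"],s["opening"])
go(s,rest+.003*up+.0822*nn,RR(up,-nn));go(s,rest+.003*up+.0222*nn,RR(up,-nn))
```

```text
5.45 [0.43327037 0.19261414 0.15380584] [ -16.63378571   34.38128926  124.79043361   69.18234537   48.91020428
 -152.06604269] [ 0.79474272  0.22855041 -3.23134813] 0.7292393926448573
shift [-0.0021  0.0007 -0.0024] turn [0.004  0.0016 0.0023]
shift [ 0.0089  0.0417 -0.0448] turn [0.004  0.0016 0.0023]
```

View pics/w3.png

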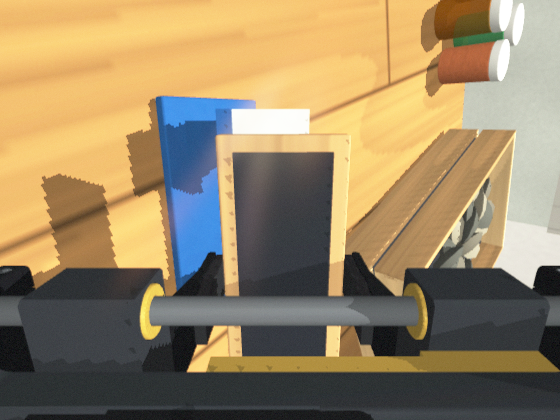

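The slate is held squarely in front of the easel, with its near end at rows 135-150 and the white face right behind it. I move in along the face normal.

play_rows([
  [[0.003,0.014,-0.015],[0,0,0]],
  [[0.005,0.025,-0.027],[0,0,0]],
  [[0.007,0.034,-0.037],[0,0,0]],
  [[0.008,0.038,-0.041],[0,0,0]],
  [[0.008,0.038,-0.041],[0,0,0]],
])

```text
time_s: 6.12
position: [0.4409, 0.2311, 0.1129]
tcp_rot: [[0.183, 0.185, -0.965], [0.685, 0.68, 0.26], [0.705, -0.709, -0.002]]
force: [0.1, 0.2, -2.0]
opening: 0.725
```

play_rows([
  [[0,0,0],[0,0,0]],
  [[0,0,0],[0,0,0]],
])

```text
time_s: 6.38
position: [0.4409, 0.2309, 0.113]
tcp_rot: [[0.184, 0.185, -0.965], [0.685, 0.68, 0.261], [0.705, -0.709, -0.002]]
force: [-0.1, 0.5, -2.8]
opening: 0.729
```

Run:
```python
from h import *
from rig import *
s=read_state();print(s["time_s"],s["position"],s["joint_positions"],s["force"])
go(s,rest+.003*up+.0222*nn,RR(up,-nn))
c=capture("side");np.savez("pics/s4.npz",**c)
cv2.imwrite("pics/s4.png",cv2.cvtColor(cv2.resize(c["frame"][100:220,160:320],(800,600),interpolation=2),cv2.COLOR_RGB2BGR))
```

```text
6.375 [0.44090291 0.23090431 0.11297195] [ -10.60672028   40.73843346  124.26437123   79.64457371   45.59881705
 -158.99341276] [-0.14090186  0.52528453 -2.76891986]
shift [ 0.0013  0.0034 -0.004 ] turn [0.0032 0.0011 0.0023]
```

View pics/s4.png

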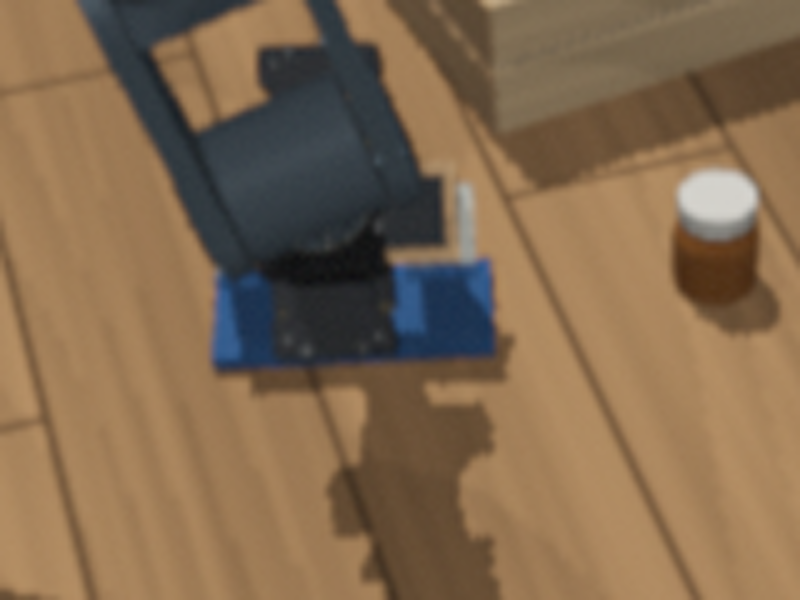

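play_rows([
  [[0.001,0.003,-0.004],[0,0,0]],
  [[0.001,0.003,-0.004],[0,0,0]],
  [[0.001,0.003,-0.004],[0,0,0]],
])

```text
time_s: 6.8
position: [0.4415, 0.2343, 0.1085]
tcp_rot: [[0.184, 0.184, -0.966], [0.685, 0.681, 0.26], [0.705, -0.709, -0.001]]
force: [-1.4, 0.5, -2.3]
opening: 0.73
```

play_rows([
  [[0,0,0],[0,0,0]],
  [[0,0,0],[0,0,0]],
  [[0,0,0],[0,0,0]],
  [[0,0,0],[0,0,0]],
  [[0,0,0],[0,0,0]],
  [[0,0,0],[0,0,0]],
  [[0,0,0],[0,0,0]],
], gripper=0.08)

```text
time_s: 7.68
position: [0.4416, 0.2343, 0.1086]
tcp_rot: [[0.184, 0.184, -0.965], [0.685, 0.681, 0.26], [0.705, -0.709, -0.001]]
force: [-0.5, 0.8, 0.1]
opening: 0.918
```

play_rows([
  [[-0.003,-0.012,0.012],[0,0,0]],
  [[-0.007,-0.025,0.025],[0,0,0]],
  [[-0.01,-0.04,0.041],[0,0,0]],
  [[-0.015,-0.055,0.057],[0,0,0]],
  [[-0.018,-0.068,0.071],[0,0,0]],
  [[-0.018,-0.068,0.071],[0,0,0]],
  [[-0.018,-0.068,0.071],[0,0,0]],
])

```text
time_s: 8.55
position: [0.4236, 0.1665, 0.1794]
tcp_rot: [[0.184, 0.184, -0.965], [0.685, 0.681, 0.261], [0.705, -0.709, -0.001]]
force: [-0.0, 0.1, -0.7]
opening: 0.917
```

Run:
```python
from h import *
s,c=wcap("w5");print(s["time_s"],s["position"],s["joint_positions"],s["force"],s["opening"])
W=cloud(c);P=W[np.isfinite(W[...,0])];L=(P-rest)@np.stack([up,nn,np.cross(up,nn)],1)*1000
k=(abs(L[:,0])<45)&(abs(L[:,2])<95)&(abs(L[:,1]-5)<8);Q=L[k];print(len(Q),np.percentile(Q,[.5,1,5,50,95,99,99.5],axis=0).round(1))
print(np.linalg.lstsq(np.c_[Q[:,[0,2]],np.ones(len(Q))],Q[:,1],rcond=None)[0])
```

```text
8.55 [0.4235629  0.16648501 0.17941806] [ -21.08439306   30.28798109  125.12753761   62.74754025   52.08892946
 -148.43313363] [-0.0079249   0.12458929 -0.70108534] 0.9172052678689994
13936 [[-38.1   2.7 -80.8]
 [-37.5   3.2 -77.1]
 [-32.7   3.8 -70.6]
 [ -1.1   5.1 -13.5]
 [ 29.8   8.2  60. ]
 [ 32.5   9.4  66.7]
 [ 32.9   9.7  68. ]]
[-1.95245748e-02 -2.78940661e-03  5.17405073e+00]
```

View pics/w5.png

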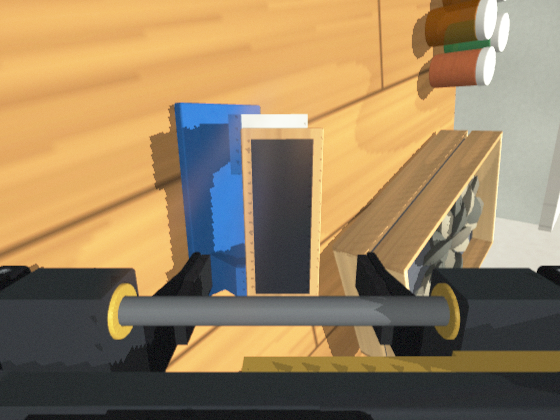

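The slate leans on the easel (columns 242-324, rows 128-297). Its face lies in the expected plane to within about 1 mm. I get its exact centre from its ends.

Run:
```python
from h import *
c=dict(np.load("pics/w5.npz"));W=cloud(c);A=np.stack([up,nn,np.cross(up,nn)],1)
L=(W-rest)@A*1000
f=c["frame"].astype(int)
# pixel->plane n=5
K=c["mtx"];T=c["cam_to_world"]
def hit(u,v):
    d=T[:3,:3]@np.array([(u-K[0,2])/K[0,0],(v-K[1,2])/K[1,1],1]);o=T[:3,3]-rest
    t=(.005-o@nn)/(d@nn);return (o+t*d)@A*1000
for v in range(122,134):print(v,f[v,300],L[v,300].round(1),hit(300,v).round(1))
for v in range(290,302):print(v,f[v,280],L[v,280].round(1))
for u in list(range(238,248))+list(range(318,328)):print(u,f[200,u],hit(u,200).round(1))
```

```text
122 [248 248 240] [ 15.6  -5.5 -78.5] [ 15.1   5.  -78.6]
123 [248 249 241] [ 15.6  -5.4 -77.8] [ 15.1   5.  -77.9]
124 [249 249 242] [ 15.6  -5.  -77. ] [ 15.1   5.  -77.2]
125 [248 248 241] [ 15.7  -5.7 -76.2] [ 15.2   5.  -76.4]
126 [249 249 241] [ 15.7  -5.8 -75.5] [ 15.2   5.  -75.7]
127 [239 234 219] [ 15.6  -3.3 -74.8] [ 15.2   5.  -75. ]
128 [230 199 153] [ 15.2   4.5 -74.2] [ 15.2   5.  -74.2]
129 [237 195 130] [ 15.2   4.4 -73.5] [ 15.2   5.  -73.5]
130 [235 191 129] [ 15.2   4.9 -72.8] [ 15.2   5.  -72.8]
131 [236 192 129] [ 15.3   3.8 -72. ] [ 15.2   5.  -72. ]
132 [235 191 126] [ 15.2   5.9 -71.3] [ 15.2   5.  -71.3]
133 [235 191 126] [ 15.2   5.1 -70.6] [ 15.2   5.  -70.6]
290 [45 54 55] [-0.5  5.  64.2]
291 [50 53 59] [-0.5  4.5 65.5]
292 [51 51 58] [-0.5  4.9 66.3]
293 [109  93  77] [-0.5  6.6 66.3]
294 [194 152 104] [-0.5  3.4 69.1]
295 [195 153 107] [  2.1 180.2 -34.1]
296 [114  98  83] [  2.1 180.7 -34.1]
297 [78 79 81] [  2.1 182.3 -34.8]
298 [85 87 88] [  2.1 182.4 -34.5]
299 [ 93  96 100] [  2.2 182.5 -34.3]
300 [ 95  98 100] [  2.2 183.5 -34.6]
301 [101 104 105] [  2.1 182.6 -33.7]
238 [ 68 133 212] [-34.3   5.  -17.8]
239 [ 68 131 210] [-33.5   5.  -17.8]
240 [ 71 132 212] [-32.7   5.  -17.8]
241 [ 71 132 209] [-31.9   5.  -17.8]
242 [ 86 130 197] [-31.1   5.  -17.8]
243 [149 133 121] [-30.3   5.  -17.8]
244 [209 166 121] [-29.5   5.  -17.8]
245 [227 182 131] [-28.7   5.  -17.8]
246 [228 183 134] [-27.8   5.  -17.8]
247 [226 181 134] [-27.    5.  -17.8]
318 [245 210 136] [ 30.6   5.  -17.9]
319 [248 215 141] [ 31.4   5.  -17.9]
320 [252 224 149] [ 32.2   5.  -17.9]
321 [250 217 135] [ 33.1   5.  -17.9]
322 [234 178 105] [ 33.9   5.  -17.9]
323 [233 176 103] [ 34.7   5.  -17.9]
324 [232 174 103] [ 35.5   5.  -17.9]
325 [234 179 103] [ 36.3   5.  -17.9]
326 [234 176 103] [ 37.1   5.  -17.9]
327 [236 181 105] [ 37.9   5.  -17.9]
```

Run:
```python
from h import *
from rig import *
W=cloud(dict(np.load("pics/top0.npz")))[55:215,0:112].reshape(-1,3)
b=W[(W[:,2]>.03)]
S=rest+.0012*up+.0002*nn+.0003*np.cross(up,nn)
print("box top z",np.percentile(b[:,2],[50,99]),"y min",np.percentile(b[:,1],1),"x min",np.percentile(b[:,0],1))
ye=np.cross(Z,xe)
L=(b-S)@np.stack([up,nn,ye],1)*1000
# gripper body volume in up/n/ye: up 72..270, n -95..95, ye +-37.5
d=np.maximum(np.abs(L[:,1])-95,0)**2+np.maximum(np.abs(L[:,2])-37.5,0)**2+np.maximum(72-L[:,0],0)**2
print("clearance mm",np.sqrt(d.min()),b[d.argmin()])
s=read_state();R=RR(-nn,-up)
for k in(.035,.095):go(s,S+k*up,R)
for q1 in(20,30):
  for p in(105,125):print(wrist(R,q1,p))
print(wrist(RR(up,-nn),-10.6,165))
```

```text
box top z [0.0860456  0.12302083] y min 0.40298654460060324 x min 0.5638064389440445
clearance mm 61.4174818976547 [0.58392636 0.44302293 0.12288393]
shift [ 0.0292  0.1053 -0.0623] turn [-1.5143e+00  4.0710e-01  8.0000e-04]
shift [ 0.0402  0.1462 -0.0199] turn [-1.5143e+00  4.0710e-01  8.0000e-04]
[-36. 102. -54.]
[-36.  86. -42.]
[-32. 107. -46.]
[-30.  90. -35.]
[  80.   46. -159.]
```

play_rows([
  [[0.01,0.02,0.06],[-0.17,0.045,0]],
  [[0.02,0.04,0.12],[-0.34,0.09,0]],
  [[0.02,0.06,0.14],[-0.5,0.135,0]],
  [[0.03,0.09,0.14],[-0.67,0.18,0]],
  [[0.04,0.12,0.13],[-0.84,0.226,0]],
  [[0.045,0.15,0.12],[-1.01,0.27,0]],
  [[0.048,0.17,0.1],[-1.18,0.317,0]],
  [[0.048,0.175,0.07],[-1.346,0.362,0]],
  [[0.048,0.176,0.04],[-1.514,0.407,0]],
  [[0.048,0.176,0.01],[-1.514,0.407,0]],
], gripper=0.045)

```text
time_s: 9.85
position: [0.4708, 0.3437, 0.1879]
tcp_rot: [[0.192, -0.17, -0.967], [0.725, -0.639, 0.256], [-0.661, -0.75, 0.001]]
force: [0.9, 0.7, 0.1]
opening: 0.52
```

play_rows([
  [[0,0,0],[0,0,0]],
  [[0,0,0],[0,0,0]],
])

```text
time_s: 10.1
position: [0.4714, 0.3423, 0.1902]
tcp_rot: [[0.194, -0.17, -0.966], [0.73, -0.634, 0.258], [-0.656, -0.755, 0.001]]
force: [0.5, 0.3, 0.6]
opening: 0.516
```

Run:
```python
from h import *
s,c=wcap("w6");print(s["time_s"],s["position"],s["joint_positions"],s["force"],s["opening"])
w=np.cross(up,nn);S=rest+.0012*up+.0002*nn+.0003*w
for k in(.095,.029):go(s,S+k*up,RR(-nn,-up))
W=cloud(c);L=(W-S)@np.stack([up,nn,w],1)*1000
k=(abs(L[...,0])<45)&(abs(L[...,2])<95)&(abs(L[...,1])<12);Q=L[k];print(len(Q),np.percentile(Q,[.5,1,5,50,95,99,99.5],axis=0).round(1) if len(Q) else '')
```

```text
10.1 [0.47142247 0.34232549 0.19021582] [ 36.36648685  46.51344093  69.99016634 -24.37109101  96.97558912
 -34.32749067] [0.48315301 0.27144539 0.56736625] 0.5158947053882131
shift [-0.0079 -0.0294 -0.0309] turn [-0.0679  0.0175 -0.001 ]
shift [-0.0199 -0.0745 -0.0775] turn [-0.0679  0.0175 -0.001 ]
3764 [[-34.4 -11.8 -84.7]
 [-33.4 -11.6 -84. ]
 [-32.4 -10.7 -79.7]
 [ 31.1  -0.6 -25.9]
 [ 32.8   6.7  59.6]
 [ 33.3   8.2  73.8]
 [ 33.5   8.5  78.9]]
```

View pics/w6.png

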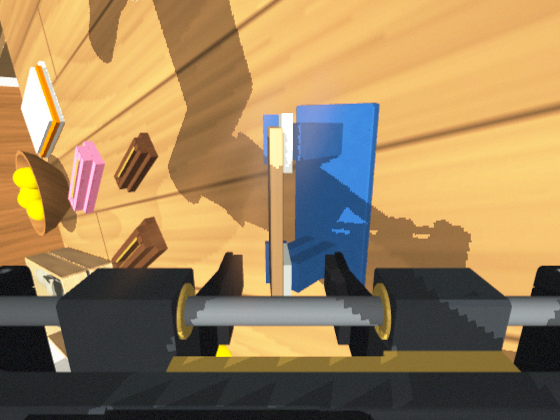

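The slate is seen edge-on at columns 269-285, centred between the open fingers, with the gap behind it clear. I go in and grip.

play_rows([
  [[-0.008,-0.029,-0.031],[-0.068,0.0175,-0.001]],
  [[-0.008,-0.029,-0.031],[-0.068,0.0175,-0.001]],
  [[-0.011,-0.041,-0.043],[-0.068,0.0175,-0.001]],
  [[-0.014,-0.053,-0.055],[-0.068,0.0175,-0.001]],
  [[-0.017,-0.064,-0.067],[-0.068,0.0175,-0.001]],
  [[-0.02,-0.0745,-0.0775],[-0.068,0.0175,-0.001]],
  [[-0.02,-0.0745,-0.0775],[-0.068,0.0175,-0.001]],
  [[-0.02,-0.0745,-0.0775],[-0.068,0.0175,-0.001]],
])

```text
time_s: 11.15
position: [0.4521, 0.2681, 0.1125]
tcp_rot: [[0.184, -0.183, -0.966], [0.682, -0.683, 0.259], [-0.707, -0.707, -0.001]]
force: [0.2, 0.0, -0.1]
opening: 0.517
```

Run:
```python
from h import *
s,c=wcap("w7");print(s["time_s"],s["position"],s["joint_positions"],s["force"],s["opening"])
w=np.cross(up,nn);S=rest+.0012*up+.0002*nn+.0003*w
go(s,S+.029*up,RR(-nn,-up))
```

```text
11.15 [0.45208206 0.26808105 0.11245209] [ 33.0368325   49.94052651  80.76007336 -28.3052087   86.42536531
 -30.46119829] [ 0.24846969  0.03786021 -0.13278527] 0.5165712106704498
shift [-0.0006 -0.0003  0.0002] turn [0.0006 0.0009 0.0005]
```

play_rows([
  [[0,0,0],[0,0,0]],
  [[0,0,0],[0,0,0]],
  [[0,0,0],[0,0,0]],
  [[0,0,0],[0,0,0]],
  [[0,0,0],[0,0,0]],
  [[0,0,0],[0,0,0]],
], gripper=0.0)

```text
time_s: 11.95
position: [0.4517, 0.2681, 0.1118]
tcp_rot: [[0.183, -0.183, -0.966], [0.683, -0.683, 0.259], [-0.707, -0.707, -0.0]]
force: [0.4, 1.6, -1.8]
opening: 0.111
```

play_rows([
  [[0,0,0.01],[0,0,0]],
  [[0,0,0.03],[0,0,0]],
  [[0,0,0.06],[0,0,0]],
  [[0,0,0.1],[0,0,0]],
  [[0,0,0.14],[0,0,0]],
  [[0,0,0.16],[0,0,0]],
  [[0,0,0.16],[0,0,0]],
  [[0,0,0.16],[0,0,0]],
])

```text
time_s: 12.95
position: [0.451, 0.2675, 0.271]
tcp_rot: [[0.182, -0.185, -0.966], [0.682, -0.684, 0.259], [-0.709, -0.705, 0.002]]
force: [0.3, -0.6, -2.9]
opening: 0.11
```

Run:
```python
from h import *
s,c=wcap("w8");print(s["time_s"],s["position"],s["joint_positions"],s["force"],s["opening"]*87)
W=cloud(c,c["hand_eye"])*1000;P=W[np.isfinite(W[...,0])]
k=(abs(P[:,0])<12)&(abs(P[:,2])<90)&(P[:,1]>-8)&(P[:,1]<80);Q=P[k];print(len(Q),np.percentile(Q,[.5,1,5,50,95,99,99.5],axis=0).round(1))
t=np.radians(20.5);go(s,np.array([.5065,-.2514,.22]),RR(np.array([np.cos(t),np.sin(t),0]),-Z))
```

```text
12.95 [0.45100832 0.2674639  0.27095704] [ 33.03186094  38.22493406  76.47457218 -28.76038108 100.66187736
 -38.21035339] [ 0.33771824 -0.64438686 -2.93651812] 9.57908627716702
5311 [[-11.6  -7.1 -31. ]
 [-11.2  -6.6 -30.3]
 [ -7.9  -4.5 -24.4]
 [ -1.2  -3.2  28.7]
 [  7.9  14.   72. ]
 [ 11.1  24.4  74.9]
 [ 11.5  38.5  75. ]]
shift [ 0.0555 -0.5189 -0.051 ] turn [ 0.6035 -0.5507 -0.9002]
```

View pics/w8.png

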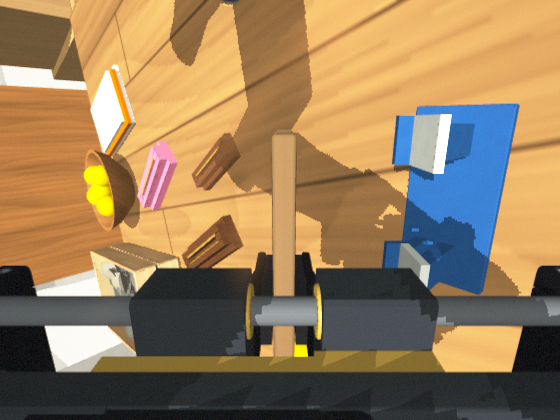

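The slate is held upright by its top edge between the pads (columns 273-296), and the easel is empty. I carry it past the holder so that the wrist camera sees the slot unobstructed.

play_rows([
  [[0.05,-0.33,-0.01],[0.3,-0.275,-0.45]],
  [[0.05,-0.33,-0.01],[0.3,-0.275,-0.45]],
  [[0.05,-0.33,-0.01],[0.3,-0.275,-0.45]],
  [[0.05,-0.33,-0.01],[0.3,-0.275,-0.45]],
  [[0.05,-0.33,-0.01],[0.3,-0.275,-0.45]],
  [[0.05,-0.33,-0.01],[0.3,-0.275,-0.45]],
  [[0.108,-0.66,-0.02],[0.6035,-0.5507,-0.9]],
  [[0.108,-0.66,-0.02],[0.6035,-0.5507,-0.9]],
  [[0.108,-0.66,-0.02],[0.6035,-0.5507,-0.9]],
  [[0.108,-0.66,-0.02],[0.6035,-0.5507,-0.9]],
])

```text
time_s: 14.25
position: [0.543, -0.3111, 0.2529]
tcp_rot: [[0.939, -0.001, -0.345], [0.345, 0.003, 0.939], [-0.0, -1.0, 0.003]]
force: [0.5, 1.2, -3.1]
opening: 0.112
```

Run:
```python
from h import *
from rig import *
s=read_state();print(s["time_s"],s["position"],s["joint_positions"])
t=np.radians(20.5);go(s,np.array([.559,-.392,.23]),RR(np.array([np.cos(t),np.sin(t),0]),-Z))
```

```text
14.25 [ 0.54302424 -0.3111042   0.25288778] [-4.00582546e+01  3.00144063e+01  8.15355377e+01  7.80777808e-02
  6.85921127e+01 -6.02743906e+01]
shift [ 0.016  -0.0809 -0.0229] turn [-0.0026 -0.0011  0.0055]
```

play_rows([
  [[0.016,-0.081,-0.023],[-0.0026,-0.0011,0.0055]],
  [[0.016,-0.081,-0.023],[-0.0026,-0.0011,0.0055]],
  [[0.016,-0.081,-0.023],[-0.0026,-0.0011,0.0055]],
  [[0.016,-0.081,-0.023],[-0.0026,-0.0011,0.0055]],
  [[0.016,-0.081,-0.023],[-0.0026,-0.0011,0.0055]],
])

```text
time_s: 14.88
position: [0.5609, -0.3876, 0.2318]
tcp_rot: [[0.935, 0.002, -0.356], [0.356, -0.003, 0.935], [0.001, -1.0, -0.003]]
force: [0.6, -0.4, -2.8]
opening: 0.11
```

Run:
```python
from h import *
s,c=wcap("w9");print(s["time_s"],s["position"],s["tcp_rot"],s["force"])
W=cloud(c);P=W.reshape(-1,3)
k=(np.hypot(P[:,0]-.507,P[:,1]+.251)<.12)&(P[:,2]>.033)&(P[:,2]<.05);print(k.sum(),*rect(P[k]),np.median(P[k,2]))
cv2.imwrite("pics/w9c.png",cv2.cvtColor(cv2.resize(c["frame"][0:300,180:400],None,fx=2,fy=2,interpolation=2),cv2.COLOR_RGB2BGR))
```

```text
14.875 [ 0.56088037 -0.38755832  0.2317764 ] [[ 9.34570131e-01  1.83163035e-03 -3.55774247e-01]
 [ 3.55778134e-01 -2.65474099e-03  9.34566676e-01]
 [ 7.67292209e-04 -9.99994799e-01 -3.13269566e-03]] [ 0.60459437 -0.41376828 -2.79442486]
4900 [ 518.3 -280.3] [129.4  44.1] -69.33 0.040581833218150676
```

View pics/w9c.png

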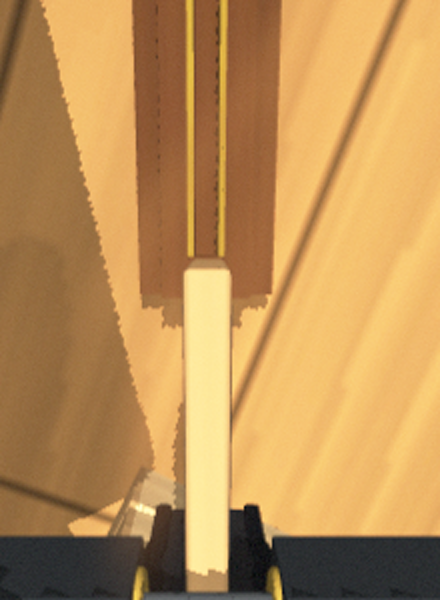

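The crop shows the slot's brass edges in line with the slate (crop columns 188-226), but the slate's end hides the slot's near end. I back off 30 mm along the slot to see it.

play_rows([
  [[0.0105,-0.028,0],[0,0,-0.002]],
  [[0.0105,-0.028,0],[0,0,-0.002]],
  [[0.0105,-0.028,0],[0,0,-0.002]],
  [[0.0105,-0.028,0],[0,0,-0.002]],
])

```text
time_s: 15.42
position: [0.5712, -0.4162, 0.2318]
tcp_rot: [[0.936, 0.002, -0.353], [0.353, -0.003, 0.936], [0.001, -1.0, -0.003]]
force: [-0.2, -0.4, -2.2]
opening: 0.111
```

Run:
```python
from h import *
s,c=wcap("w10");print(s["time_s"],s["position"],s["tcp_rot"])
f=c["frame"].astype(int);K=c["mtx"];T=c["hand_eye"];Rt=s["tcp_rot"]
def totool(uv,z):  # world height plane -> tool coords (mm)
    return (onplane(c,uv,z)-s["position"])@Rt*1000
m=((f[...,0]-f[...,2])>95)&(f[...,0]>120)&(abs(f[...,0]-f[...,1])<60)
m[:, :255]=0;m[:,315:]=0;m[140:]=0
for r in range(0,122,8):
    u=np.where(m[r])[0];print(r,u)
for r in range(92,122,1):
    print(r,f[r,275],f[r,283],f[r,291])
W=cloud(c);P=W.reshape(-1,3)
k=(np.hypot(P[:,0]-.507,P[:,1]+.251)<.12)&(P[:,2]>.033)&(P[:,2]<.05);C0,S0,a=rect(P[k]);d=np.array([-np.cos(np.radians(a)),-np.sin(np.radians(a))])
print(C0,S0,a)
# slate points in tool frame
Q=cloud(c,T).reshape(-1,3)*1000;q=Q[np.isfinite(Q[:,0])&(abs(Q[:,0])<9)&(Q[:,1]<70)&(Q[:,2]<85)&(Q[:,2]>0)]
top=q[abs(q[:,1]+3)<5];print("slate top edge y",np.median(top[:,1]),"x range",np.percentile(top[:,0],[2,50,98]),"z max",np.percentile(q[:,2],[95,99,99.8]))
for lo in range(0,80,16):
    t=top[(top[:,2]>lo)&(top[:,2]<lo+16)];print(lo,len(t),np.percentile(t[:,0],[3,97]).round(2) if len(t) else '',np.median(t[:,1]) if len(t) else '')
```

```text
15.425 [ 0.57120138 -0.41616866  0.23177926] [[ 0.93559644  0.00211281 -0.35306491]
 [ 0.35306981 -0.00275514  0.93559292]
 [ 0.00100399 -0.99999397 -0.00332367]]
0 [272 273 274 275 276 290 291 292 293]
8 [272 273 274 275 276 290 291 292 293]
16 [272 273 274 275 276 290 291 292 293 314]
24 [272 273 274 275 276 290 291 292 293 299 306 309 313 314]
32 [272 273 274 275 276 290 291 292 293 298 299 300 302 304 305 306 307 308
 310 311 312 313 314]
40 [272 273 274 275 276 290 291 292 293 297 298 300 301 302 304 305 306 307
 308 309 310 311 312 313 314]
48 [272 273 274 275 276 282 289 290 291 292 293 295 296 297 298 299 300 301
 302 303 304 306 307 309 310 312 313 314]
56 [272 273 274 275 276 281 282 289 290 291 292 293 294 295 296 297 298 299
 302 303 304 305 306 307 308 309 310 311 313 314]
64 [272 273 274 275 276 279 280 281 282 283 286 287 290 291 292 294 295 296
 297 298 299 300 302 303 304 305 306 308 309 310 311 313 314]
72 [269 272 273 274 275 276 279 280 281 282 283 284 289 290 291 292 293 294
 296 297 298 299 300 301 302 304 306 307 308 309 312 313 314]
80 [265 266 267 272 273 274
[... 1972 characters left out ...]
55] [150  95  55]
115 [141  90  55] [147  95  56] [151  96  58]
116 [155 100  58] [151  99  57] [154 101  62]
117 [164 113  69] [163 114  68] [155 107  63]
118 [165 119  70] [164 119  70] [160 116  67]
119 [164 119  67] [165 119  69] [158 113  66]
120 [169 123  73] [166 120  72] [158 114  66]
121 [167 120  73] [164 117  67] [156 112  62]
[ 523.6 -294.6] [98.6 44.2] -69.43
slate top edge y -4.2963747072447545 x range [-6.16547443 -0.96293644  5.62452619] z max [64.75441368 73.11463662 73.75826312]
0 820 [-7.8   8.05] -4.293803536327163
16 732 [-5.8   3.53] -4.337915838316664
32 814 [-6.11  3.35] -4.305308705954788
48 910 [-5.94  3.61] -4.277126776919452
64 603 [-5.81  3.49] -4.247946805156111
```

Run:
```python
from h import *
c=dict(np.load("pics/w10.npz"))
p=np.array([0.57120138,-0.41616866,0.23177926]);T=c["cam_to_world"];R=(T@np.linalg.inv(c["hand_eye"]))[:3,:3]
W=cloud(c)
for r in range(70,122,2):print(r,(W[r,279:288,2]*1000).round(0),(W[r,262:268,2].mean()*1000).round(1))
tt=lambda uv,z:((onplane(c,uv,z)-p)@R*1000).round(2)
for r in(0,40,90):print(tt([[271.5,r],[276.5,r],[289.5,r],[293.5,r]],.04).tolist())
print("brass end",tt([[283,94.8],[283,95.3]],.04))
# sub-pixel brass centroid by yellow-ness
f=c["frame"].astype(float);y=np.clip(f[...,1]-1.0*f[...,2]-45,0,None)
for r in(0,20,40):
    for a,b in((268,280),(286,297)):
        w=y[r:r+8,a:b].sum(0);print(r,(w*np.arange(a,b)).sum()/w.sum(),w.round(0))
```

```text
70 [21. 19. 21. 21. 20. 20. 21. 20. 20.] 40.8
72 [21. 20. 21. 22. 21. 21. 19. 21. 20.] 41.2
74 [22. 20. 22. 20. 20. 22. 20. 21. 19.] 40.2
76 [20. 21. 22. 21. 22. 22. 21. 22. 21.] 40.5
78 [20. 20. 21. 21. 20. 21. 21. 21. 20.] 40.5
80 [21. 21. 20. 21. 21. 21. 21. 21. 21.] 41.0
82 [21. 20. 21. 21. 19. 22. 21. 21. 19.] 41.1
84 [20. 19. 22. 20. 20. 20. 20. 21. 20.] 41.6
86 [21. 20. 21. 22. 21. 19. 20. 21. 20.] 40.9
88 [21. 21. 22. 20. 21. 20. 19. 22. 21.] 40.2
90 [21. 21. 22. 21. 20. 21. 21. 20. 21.] 40.5
92 [22. 22. 20. 19. 21. 22. 20. 22. 21.] 40.9
94 [21. 21. 19. 21. 19. 20. 20. 20. 20.] 41.0
96 [40. 40. 41. 41. 41. 40. 39. 41. 41.] 40.4
98 [41. 42. 41. 40. 41. 40. 43. 42. 41.] 40.3
100 [42. 41. 41. 41. 40. 42. 40. 40. 42.] 41.2
102 [40. 40. 40. 41. 40. 41. 41. 42. 41.] 40.2
104 [40. 42. 42. 41. 41. 42. 40. 40. 41.] 40.5
106 [41. 41. 41. 38. 41. 40. 40. 41. 41.] 41.0
108 [40. 42. 39. 41. 41. 41. 40. 40. 40.] 41.1
110 [41. 41. 41. 40. 39. 40. 41. 42. 41.] 40.4
112 [41. 40. 40. 42. 41. 41. 40. 41. 40.] 40.9
114 [39. 41. 40. 41. 40. 42. 40. 41. 40.] 41.4
116 [41. 41. 40. 40. 41. 41. 40. 4
[... 244 characters left out ...]
28, 148.17], [4.34, 191.29, 148.18], [7.99, 191.3, 148.18]]
[[-12.53, 191.42, 105.57], [-7.77, 191.42, 105.57], [4.6, 191.43, 105.58], [8.4, 191.44, 105.58]]
brass end [[ -1.59 191.44 101.29]
 [ -1.59 191.44 100.85]]
0 274.33243534482756 [  0.   0.   0.   0.  44. 424. 555. 537. 296.   0.   0.   0.]
0 291.1873895109016 [  0.   0.   0.  23. 481. 526. 489. 178.   0.   0.   0.]
20 274.3554421768707 [  0.   0.   0.   0.  32. 394. 541. 509. 288.   0.   0.   0.]
20 291.1006670709521 [  0.   0.   0.  30. 501. 515. 479. 124.   0.   0.   0.]
40 274.46501809408926 [  0.   0.   0.   0.   5. 306. 550. 507. 290.   0.   0.   0.]
40 290.94982817869413 [  0.   0.   0.  49. 471. 478. 418.  39.   0.   0.   0.]
```

Run:
```python
from h import *
for n in("w1","w10"):
    c=dict(np.load(f"pics/{n}.npz"));print(c["hand_eye"].round(4).tolist(),c["mtx"].round(1).tolist())
f=c["frame"].astype(int);d=c["depth"]
for r in range(126,146):print(r,f[r,283],d[r,283].round(4))
for r in(150,180,210):print(r,[(u,f[r,u].sum(),d[r,u].round(3)) for u in list(range(268,276))+list(range(291,300))])
W=cloud(c,c["hand_eye"])*1000
for r in(134,136,138,142,150):print(r,W[r,283].round(1))
```

```text
[[1.0, 0.0005, -0.0002, 0.0001], [0.0004, -0.2899, 0.9571, -0.138], [0.0004, -0.9571, -0.2899, 0.0812], [0.0, 0.0, 0.0, 1.0]] [[323.3, 0.0, 283.3], [0.0, 323.3, 217.0], [0.0, 0.0, 1.0]]
[[1.0, 0.0004, -0.0, -0.0012], [0.0001, -0.2906, 0.9568, -0.138], [0.0004, -0.9568, -0.2906, 0.0794], [0.0, 0.0, 0.0, 1.0]] [[323.3, 0.0, 283.3], [0.0, 323.3, 217.0], [0.0, 0.0, 1.0]]
126 [168 121  74] 0.3551
127 [163 116  66] 0.3559
128 [162 118  71] 0.3562
129 [170 125  76] 0.1866
130 [175 134  85] 0.1702
131 [180 136  88] 0.1567
132 [183 139  90] 0.1446
133 [180 135  87] 0.1341
134 [224 174 110] 0.1301
135 [251 221 145] 0.1299
136 [253 228 151] 0.1298
137 [253 230 155] 0.1294
138 [253 232 156] 0.1304
139 [253 230 153] 0.1296
140 [253 231 156] 0.13
141 [253 231 153] 0.1303
142 [253 230 154] 0.1309
143 [253 231 155] 0.1316
144 [253 232 156] 0.13
145 [253 231 153] 0.1312
150 [(268, np.int64(556), np.float32(0.362)), (269, np.int64(562), np.float32(0.364)), (270, np.int64(542), np.float32(0.363)), (271, np.int64(461), np.float32(0.363)), (272, np.int64(560), np.float32(0.132)), (273, np.int64(600), np.
[... 1273 characters left out ...]
82), np.float32(0.383)), (271, np.int64(365), np.float32(0.383)), (272, np.int64(401), np.float32(0.14)), (273, np.int64(576), np.float32(0.14)), (274, np.int64(616), np.float32(0.139)), (275, np.int64(641), np.float32(0.139)), (291, np.int64(638), np.float32(0.138)), (292, np.int64(622), np.float32(0.14)), (293, np.int64(592), np.float32(0.139)), (294, np.int64(538), np.float32(0.139)), (295, np.int64(363), np.float32(0.146)), (296, np.int64(540), np.float32(0.385)), (297, np.int64(538), np.float32(0.383)), (298, np.int64(529), np.float32(0.384)), (299, np.int64(531), np.float32(0.383))]
134 [-1.4 -3.9 73.5]
136 [-1.4 -4.4 72.8]
138 [-1.4 -4.  72. ]
142 [-1.4 -4.  70.4]
150 [-1.4 -4.1 67.2]
```

play_rows([
  [[-0.0638,0.1674,0],[0.0027,0.002,0]],
  [[-0.0638,0.1674,0],[0.0027,0.002,0]],
  [[-0.0638,0.1674,0],[0.0027,0.002,0]],
  [[-0.0638,0.1674,-0.03],[0.0027,0.002,0]],
  [[-0.0638,0.1674,-0.07],[0.0027,0.002,0]],
  [[-0.0638,0.1674,-0.1],[0.0027,0.002,0]],
  [[-0.0638,0.1674,-0.117],[0.0027,0.002,0]],
  [[-0.0638,0.1674,-0.117],[0.0027,0.002,0]],
  [[-0.0638,0.1674,-0.117],[0.0027,0.002,0]],
  [[-0.0638,0.1674,-0.117],[0.0027,0.002,0]],
])

```text
time_s: 16.73
position: [0.5084, -0.2505, 0.116]
tcp_rot: [[0.936, 0.003, -0.352], [0.352, -0.003, 0.936], [0.002, -1.0, -0.003]]
force: [-1.3, -0.5, -2.4]
opening: 0.111
```

Run:
```python
from h import *
for i in range(2):
    s,c=wcap(f"w11{i}");print(s["time_s"],s["position"],s["tcp_rot"][:,1],np.degrees(np.arctan2(s["tcp_rot"][1,0],s["tcp_rot"][0,0])),s["force"],s["opening"]*87)
    d=np.array([.5074,-.2488])-s["position"][:2];print("err to target",d)
# +z end of the slot should lie just past the slate end
f=c["frame"].astype(int);W=cloud(c)
for r in range(60,150,6):print(r,f[r,283],(W[r,283]*1000).round(0))
cv2.imwrite("pics/w11c.png",cv2.cvtColor(cv2.resize(c["frame"][40:260,180:390],None,fx=2.5,fy=2.5,interpolation=2),cv2.COLOR_RGB2BGR))
```

```text
16.725 [ 0.5083567  -0.25054663  0.11596332] [ 0.00284322 -0.00251774 -0.99999279] 20.629660792077992 [-1.27542618 -0.47747402 -2.36081134] 9.663974939472855
err to target [-0.0009567   0.00174663]
16.775 [ 0.50820771 -0.25045294  0.11582013] [ 0.00254587 -0.00229111 -0.99999413] 20.62723046974005 [-0.27421883 -0.25465395 -2.38407218] 9.739528079851505
err to target [-0.00080771  0.00165294]
60 [249 204 118] [ 465. -139.    0.]
66 [249 200 116] [ 466. -143.   -1.]
72 [248 198 116] [ 468. -147.    2.]
78 [246 191 113] [ 469. -151.    3.]
84 [244 188 109] [ 471. -154.    1.]
90 [189 125  75] [ 473. -161.   40.]
96 [167 105  65] [ 474. -164.   41.]
102 [165 103  61] [ 476. -167.   40.]
108 [164 103  61] [ 477. -171.   42.]
114 [158  98  62] [ 478. -174.   41.]
120 [155  98  56] [ 479. -178.   41.]
126 [111  70  43] [ 481. -181.   20.]
132 [192 148  97] [ 481. -182.  106.]
138 [254 239 164] [ 482. -184.  119.]
144 [254 238 163] [ 482. -186.  119.]
```

View pics/w11c.png

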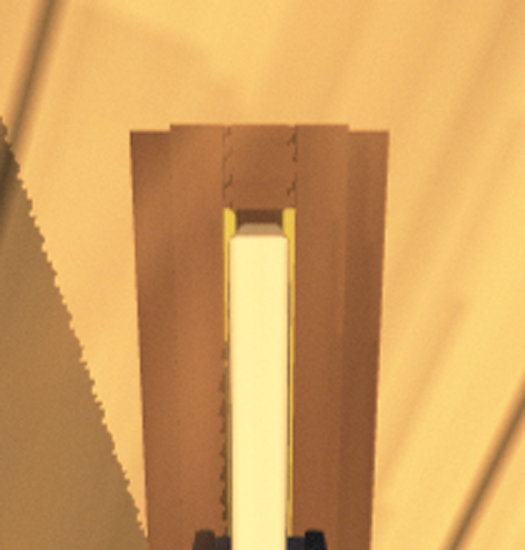

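The slot's far end is visible just past the slate's end, at crop row 209 against 235. Both ends agree that about 1.3 mm more along the slot is needed, and sideways the slate is centred. I correct that and lower gently.

play_rows([
  [[-0.0005,0.0013,0],[0.001,0.001,0]],
  [[-0.0005,0.0013,0],[0.001,0.001,0]],
  [[-0.0005,0.0013,-0.005],[0.001,0.001,0]],
  [[-0.0005,0.0013,-0.01],[0.001,0.001,0]],
  [[-0.0005,0.0013,-0.014],[0.001,0.001,0]],
  [[-0.0005,0.0013,-0.017],[0.001,0.001,0]],
  [[-0.0005,0.0013,-0.019],[0.001,0.001,0]],
  [[-0.0005,0.0013,-0.021],[0.001,0.001,0]],
  [[-0.0005,0.0013,-0.021],[0.001,0.001,0]],
])

```text
time_s: 17.95
position: [0.507, -0.2486, 0.0936]
tcp_rot: [[0.936, -0.001, -0.352], [0.352, 0.0, 0.936], [-0.0, -1.0, 0.0]]
force: [0.6, 0.2, -1.9]
opening: 0.113
```

There is no contact force at z 0.0936 (bottom edge about 6 mm below the mouth), so it has entered the slot. I continue down.

play_rows([
  [[0,0,-0.003],[0,0,0]],
  [[0,0,-0.006],[0,0,0]],
  [[0,0,-0.009],[0,0,0]],
  [[0,0,-0.011],[0,0,0]],
  [[0,0,-0.011],[0,0,0]],
])

```text
time_s: 18.58
position: [0.507, -0.2486, 0.0824]
tcp_rot: [[0.936, -0.001, -0.352], [0.352, 0.0, 0.936], [-0.001, -1.0, 0.001]]
force: [-0.6, 0.1, -2.6]
opening: 0.113
```

play_rows([
  [[0,0,-0.001],[0,0,0]],
  [[0,0,-0.002],[0,0,0]],
  [[0,0,-0.003],[0,0,0]],
  [[0,0,-0.003],[0,0,0]],
])

```text
time_s: 19.08
position: [0.5072, -0.2487, 0.0803]
tcp_rot: [[0.936, -0.0, -0.352], [0.352, -0.0, 0.936], [-0.0, -1.0, -0.0]]
force: [-0.9, 0.2, 4.4]
opening: 0.111
```

The vertical force rises at z 0.080, the predicted floor height. I release and retreat.

play_rows([
  [[0,0,0],[0,0,0]],
  [[0,0,0],[0,0,0]],
  [[0,0,0],[0,0,0]],
  [[0,0,0],[0,0,0]],
  [[0,0,0],[0,0,0]],
], gripper=0.045)

```text
time_s: 19.7
position: [0.5071, -0.2487, 0.0796]
tcp_rot: [[0.936, -0.0, -0.352], [0.352, 0.0, 0.936], [-0.0, -1.0, 0.0]]
force: [-1.1, -0.5, 0.1]
opening: 0.502
```

play_rows([
  [[0,0,0.02],[0,0,0]],
  [[0,0,0.05],[0,0,0]],
  [[0,0,0.1],[0,0,0]],
  [[0,0,0.15],[0,0,0]],
  [[0,0,0.2],[0,0,0]],
  [[0.02,-0.06,0.2],[0,0,0]],
  [[0.035,-0.1,0.2],[0,0,0]],
  [[0.035,-0.1,0.2],[0,0,0]],
])

```text
time_s: 20.7
position: [0.5426, -0.3518, 0.2794]
tcp_rot: [[0.937, 0.001, -0.35], [0.35, -0.002, 0.937], [0.0, -1.0, -0.002]]
force: [0.1, 0.9, -0.5]
opening: 0.516
```

Run:
```python
from h import *
from rig import capture
s,c=wcap("w12");print(s["time_s"],s["position"],s["force"],s["opening"])
for n,cc in(("wrist",c),("top",capture("top"))):
    W=cloud(cc);P=W.reshape(-1,3)
    k=(np.hypot(P[:,0]-.507,P[:,1]+.251)<.11)&(P[:,2]>.07)&(P[:,2]<.095);print(n,k.sum(),*rect(P[k]),np.median(P[k,2]))
    k=(np.hypot(P[:,0]-.507,P[:,1]+.251)<.11)&(P[:,2]>.033)&(P[:,2]<.046);print("  holder",*rect(P[k]))
    if n=="top":
        for o,(a,b,e,f) in dict(jar=(145,130,180,162),lemon=(240,130,268,156),bowl=(290,118,338,164)).items():
            Q=W[b:f,a:e].reshape(-1,3);print(o,*rect(Q[Q[:,2]>.006])[:1])
x=cv2.resize(c["frame"],(560,420));cv2.imwrite("pics/w12v.png",cv2.cvtColor(x,cv2.COLOR_RGB2BGR))
```

```text
20.7 [ 0.54260857 -0.35179289  0.27938751] [ 0.07093163  0.93379184 -0.47172014] 0.5155148716443152
wrist 1830 [ 506.8 -250.6] [147.8  10.7] -69.62 0.08456974056050157
  holder [ 508.7 -254.7] [183.9  44.1] -69.37
top 211 [ 504.4 -249.1] [145.1  10.3] -69.44 0.08410746449488604
  holder [ 505.8 -251.5] [193.5  43.8] -69.64
jar [684.4 216.1]
lemon [699.8 -42.2]
bowl [ 706.2 -214.1]
```

View pics/w12v.png

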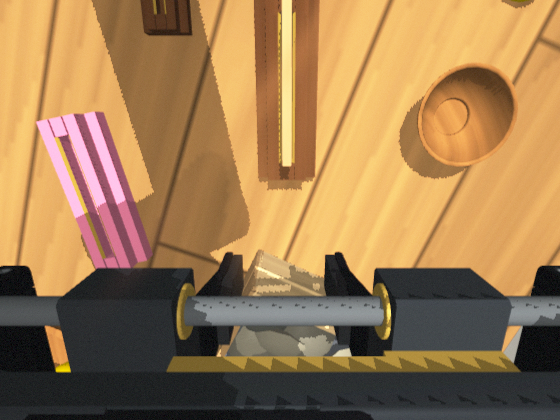

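The slate stands in the slot with its top edge at 84.3 mm (84 mm expected) and its axis in line with the holder. The low height threshold lets counter noise into the jar and lemon figures, so I recheck those before handing in.

Run:
```python
from h import *
from rig import *
a,b=dict(np.load("pics/top0.npz")),capture("top")
for o,(u,v,e,f) in dict(jar=(140,125,185,167),lemon=(236,126,272,160),bowl=(288,116,340,166)).items():
    r=[]
    for c in(a,b):
        Q=cloud(c)[v:f,u:e].reshape(-1,3);Q=Q[Q[:,2]>.02];r.append((Q.mean(0)*1000).round(1))
    print(o,*r)
print(hand_in())
```

```text
jar [687.9 203.1  64.3] [688.1 203.3  65.3]
lemon [703.4 -42.6  28.4] [703.3 -42.5  28.6]
bowl [ 706.1 -208.6   35.2] [ 706.3 -209.    35.1]
the job is handed in; nothing more can be done
None
```

I leaned the slate on the easel and let go of it. I then took it again by its top edge, slid it long edge down into the slot of the large dark holder, released it and handed the job in at about 21 s of the 59 s allowed.

**On the easel:** the wrist camera put the slate about 1 mm from its proper rest position, with the fingers clear of it.

**In the slot:**
- The floor contact came at the predicted height.
- The slate's top edge stands at about 84.3 mm, where 84 mm means fully home.
- The angle along the slot agrees with the holder within about 0.3°.
- The slate's middle is within about 3 mm of the holder's in the top view, at the limit of that camera's calibration.

**Jar, bowl and lemon:** they moved by less than 0.5 mm.

**Checks that disagreed:** an earlier jar and lemon position check differed by 7–17 mm because its height threshold let in noise from the counter. Repeating it with a higher threshold gave the figure above. The last wrist view cut off part of the holder, so I did not use its holder centre. The wrist camera's calibration also shifted by 1–2 mm between pictures, so I lined up the slate and the slot within single pictures.

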